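Set the class pointer to the tall stone

ROBOT

A 6-joint arm with a two-finger parallel gripper is mounted at the origin on a cart in front of the work surface, level with it; the furniture and walls round the work are solid. World frame = base frame: x ahead of the robot, y to its left, z up, the work surface at z = 0. Lengths are in m, angles in rad, forces in N, time in s.
With the tool pointing down it reaches from about 0.3 to 0.775 m from the base axis. Payload 14.6 kg.
Tool frame: the origin (TCP) lies at the very end of the fingers, on their centre line; the grasp point (between the pads) lies 19 mm behind it; z points along the fingers, y is the direction in which the jaws open and shut (so a half turn about z gives the same grasp; the last joint's range is limited). The gripper opens to 94 mm and grips with 3 to 60 N. Pads are 16 mm wide; open, the fingers measure 119 mm over their backs; the gripper's body (75 mm by 177 mm) begins 78 mm behind the grasp point.
Start: joints at [1.241, 0.3, 1.521, -0, 1.321, -0.067], TCP at [0.143, 0.531, 0.168] pointing down, gripper open.
Joint ranges: [-3.03, 3.03], [-0.79, 2.21], [0.23, 2.52], [-1.04, 4.18], [0, 3.07], [-2.55, 2.55]. Speed limits (rad/s): [2.22, 2.22, 2.57, 3.14, 3.14, 3.14].

INTERFACE

Orientations are given as [roll, pitch, yaw] about the fixed x, y, z axes, in that order (R = Rz(yaw) Ry(pitch) Rx(roll)).
In Python, from station import status, camera, ctrl gives the robot as it stands. The module is installed in compiled form; this text tells all that it offers.
- The arm moves only by the shell command python3 -m jog 'ROWS' [FORCE]. ROWS is JSON, a list of rows, each a list of 7 numbers: the shift along the tool's x, y, z each as a share of 1000 mm, from -1 to 1, then the turn, a rotation vector about the tool's x, y, z each as a share of pi/2 rad, from -1 to 1, then the opening, from -1 (shut) to 1 (fully open), so that 0 is half open. A call has 1 to 20 rows; each row is the pose to reach, as a shift and turn from the pose measured when the call began, along the tool's axes at that moment; what a row does not reach only later rows make up. A row lasts 1/10 s, in which the tool goes at most 50 mm and 8.59 degrees, less where a joint would pass 70% of its speed; a pose out of reach is approached as far as the arm can. A call with a number of a shift or a turn outside -1 to 1 is refused whole. A call with a gripper value outside its range is refused whole. The fingers move at their own pace and stop on an object; FORCE is the grip in N (left out, the last holds). Time passes only in rows, so rows that repeat a pose let the fingers close. It gives the time, the measured TCP pose, the force and the opening at its end, in the units of the state.
- status.get_obs(): the state, without advancing time (a new reading comes with each control period).
- camera(name): name is "side" or "top"; returns a dict with "image" (384x512x3 uint8, red, green, blue), "fx", "fy", "cx", "cy" (pixels), "k1" (the pictures are not rectified: a ray, as slopes to the right and down, at radius r is drawn at 1 + k1 r^2 times it, then the intrinsics apply), "world_from_camera" (4x4, takes a point from camera to world coordinates). Camera axes: x right, y down, z forward; pixel columns grow to the right and rows downward; lengths in m; the calibration is good to about 2 mm. A picture is of the moment at which its call begins. There is no depth.
- ctrl.hand_in(): hands the job in, once; it reports no verdict.
The state is a dict: "time_s": time; "qpos": joint angles; "joint_vel": joint speeds; "tau": joint torques, N m; "ee_pos": TCP position; "eef_rot": TCP orientation; "force": force on the tool from outside, world axes, zero at the start; "moment": the same for the moment, N m; "grip_width": finger opening in m.
Only numpy, scipy, OpenCV 4.12 (cv2) and the standard library are available. Lean on these libraries where they do the work, as an engineer would, in place of code of your own. Each camera call takes 0.05 s, during which the arm holds its last target.

TASK

The wooden class pointer shows which stone the class will draw next. Push its arm round slowly and gently with a fingertip until the cone-shaped end points straight at the middle of the tall stone, then take the hand away. Do not flick, pinch or lift the pointer, and leave the three stones standing where they are.

Things in the scene. Friction and masses are not known exactly. Their poses are not given: they have to be found in the camera images.
- stand: Fixed turned-wood foot of the pointer, stuck to the table: round, 116 mm across and 13 mm high at the rim, rising to a column 24 to 34 mm across and 58 mm tall. Origin on the pivot axis, at the table top. The three stones stand round it, their middles about 175 to 200 mm from the pivot axis, in any order.
- pointer: Level wooden pointer turning freely either way on the upright pivot axis, no stops within a full turn; light friction (about 1 N at 65 mm from the axis) holds it. Origin on the axis, 60 mm above the table; x runs to the cone-shaped end, z up. A bar 14 mm wide, 61 to 77 mm above the table, through a hub 38 mm across; bare from the hub to 78 mm out on the cone side. Starts roughly towards the robot.
- pointer_tip (a point): Tip of the cone-shaped (showing) end of the long arm, 115 mm from the pivot axis, 69 mm above the table. The cone is 34 mm across (52 to 86 mm above the table) at 78 mm from the axis and narrows to this tip. Axes as the pointer's: x outward, y to its left, z up.
- pointer_disc (a point): Middle of the flat round disc that ends the short arm: 44 mm across, 61 to 77 mm above the table, 70 mm from the pivot axis, opposite the cone.
- pointer_pivot (a point): Point on the pivot axis in the middle of the hub, 69 mm above the table. A low brass cap above it reaches 86 mm.
- stone_tall: The tall stone: loose dark grey split stone with a tan crown, 46 x 69 mm and 114 mm tall, by far the tallest. Origin in the middle of its underside. The pointer is to point at it; it must not be moved.
- stone_rough: Loose craggy, roundish grey-green stone, 59 x 91 mm and 85 mm tall. Origin in the middle of its underside. Leave it alone.
- stone_spur: Loose long, low dark stone, 30 x 82 mm and 36 mm tall. Origin in the middle of its underside. Leave it alone.

How it is judged:
By the outcome, as a careful person would: the job done as asked, in the order asked, and still so for the second after the job is handed in, with the robot touching nothing.
It also fails if it takes over 42 s, if anything falls off the work surface, if the arm or the gripper's body presses on something with over 40 N, if the wrist force passes 120 N, or if a joint passes its speed limit or range.

## Working session

There is one attempt and no reset: what is moved stays moved. The work goes in short steps, Python scripts to look and compute and a shell command to move; the robot and the scene stay as the last step left them, time stands still between calls to the robot, and variables do not carry over. Pictures are saved under pics/ and viewed, and the job is handed in when it is done.

```bash
mkdir -p pics; cat > h.py <<'E'
import numpy as np, cv2
from station import status, camera, ctrl
def snap(n,fn):
    c=camera(n); cv2.imwrite('pics/'+fn,cv2.cvtColor(c['image'],cv2.COLOR_RGB2BGR)); 
    np.savez('pics/'+fn+'.npz',**{k:np.array(v) for k,v in c.items()}); return c
def load(fn): return dict(np.load('pics/'+fn+'.npz'))
def ray(c,u,v):
    K=np.array([[c['fx'],0,c['cx']],[0,c['fy'],c['cy']],[0,0,1.]],float)
    p=cv2.undistortPoints(np.array([[[u,v]]],float),K,np.array([float(c['k1']),0,0,0]))[0,0]
    T=np.array(c['world_from_camera']); return T[:3,3],T[:3,:3]@np.array([p[0],p[1],1])
def atz(c,u,v,z):
    o,d=ray(c,u,v); return o+d*(z-o[2])/d[2]
def proj(c,P):
    K=np.array([[c['fx'],0,c['cx']],[0,c['fy'],c['cy']],[0,0,1.]],float)
    T=np.linalg.inv(np.array(c['world_from_camera'])); 
    return cv2.projectPoints(np.array([P],float).reshape(-1,1,3),cv2.Rodrigues(T[:3,:3])[0],T[:3,3],K,np.array([float(c['k1']),0,0,0]))[0][:,0]
def tri(c1,a,c2,b):
    o1,d1=ray(c1,*a);o2,d2=ray(c2,*b)
    s=np.linalg.lstsq(np.c_[d1,-d2],o2-o1,rcond=None)[0]
    p,q=o1+s[0]*d1,o2+s[1]*d2; return (p+q)/2,np.linalg.norm(p-q)
E
python3 - <<'E'
from h import *
np.set_printoptions(precision=3,suppress=True)
for n in('top','side'):
    c=snap(n,n+'0.png'); print(n,c['fx'],c['fy'],c['cx'],c['cy'],c['k1']);print(np.array(c['world_from_camera']))
print(status.get_obs())
E
```

```text
top 434.519150457582 434.519150457582 251.4056731779421 188.47122411177773 0.05194551507522834
[[ 0.011 -0.989  0.148  0.462]
 [-1.    -0.009  0.009 -0.245]
 [-0.007 -0.148 -0.989  1.04 ]
 [ 0.     0.     0.     1.   ]]
side 369.9390220147705 369.9390220147705 257.1258173750492 190.94565876006132 -0.0688560581510313
[[ 0.994 -0.042  0.104  0.513]
 [-0.11  -0.511  0.853 -0.98 ]
 [ 0.017 -0.859 -0.512  0.518]
 [ 0.     0.     0.     1.   ]]
{'time_s': 0.1, 'qpos': array([ 1.241,  0.3  ,  1.522,  0.   ,  1.321, -0.067]), 'joint_vel': array([-0.   , -0.002, -0.002,  0.   ,  0.   , -0.   ]), 'tau': array([  0.004, -53.264, -35.329,   0.071,   0.023,  -0.   ]), 'ee_pos': array([0.143, 0.531, 0.168]), 'eef_rot': array([-3.14 , -0.   ,  2.879]), 'force': array([ 0.107, -0.329, -0.395]), 'moment': array([-0.023,  0.044,  0.022]), 'grip_width': 0.09400194412995405}
```

View pics/top0.png

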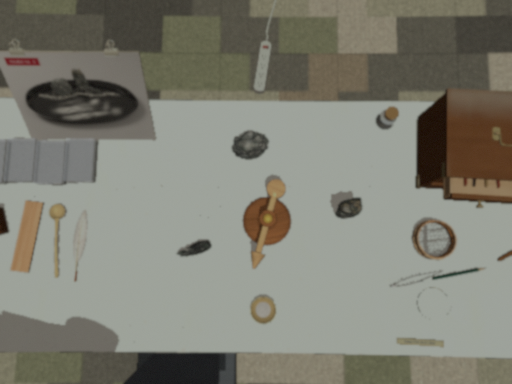

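View pics/side0.png

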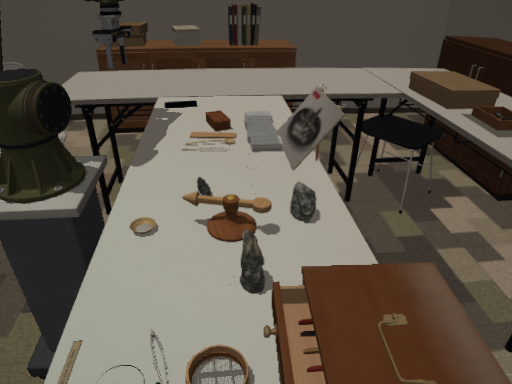

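```bash
python3 - <<'E'
from h import *
for n,(x0,y0,x1,y1),s in(('top',(230,165,380,275),5),('side',(170,170,330,300),5)):
    im=cv2.imread(f'pics/{n}0.png')[y0:y1,x0:x1]
    im=cv2.convertScaleAbs(cv2.resize(im,None,fx=s,fy=s,interpolation=cv2.INTER_CUBIC),alpha=1.3,beta=15)
    for u in range(x0,x1,10):
        cv2.line(im,((u-x0)*s,0),((u-x0)*s,6),(0,0,255),1)
        if u%20==0: cv2.putText(im,str(u),((u-x0)*s,18),0,.4,(0,0,255))
    for v in range(y0,y1,10):
        cv2.line(im,(0,(v-y0)*s),(6,(v-y0)*s),(0,0,255),1)
        if v%20==0: cv2.putText(im,str(v),(8,(v-y0)*s+4),0,.4,(0,0,255))
    cv2.imwrite(f'pics/{n}0c.png',im[:600])
E
```

```text
(no output)
```

View pics/top0c.png

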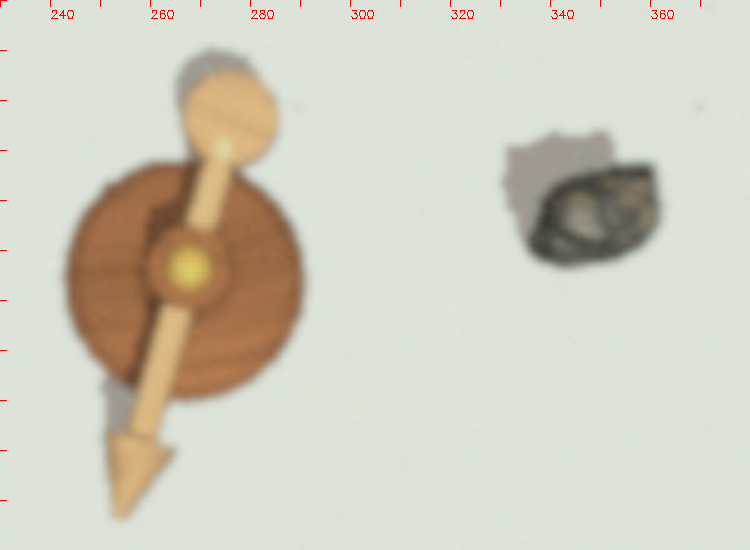

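View pics/side0c.png

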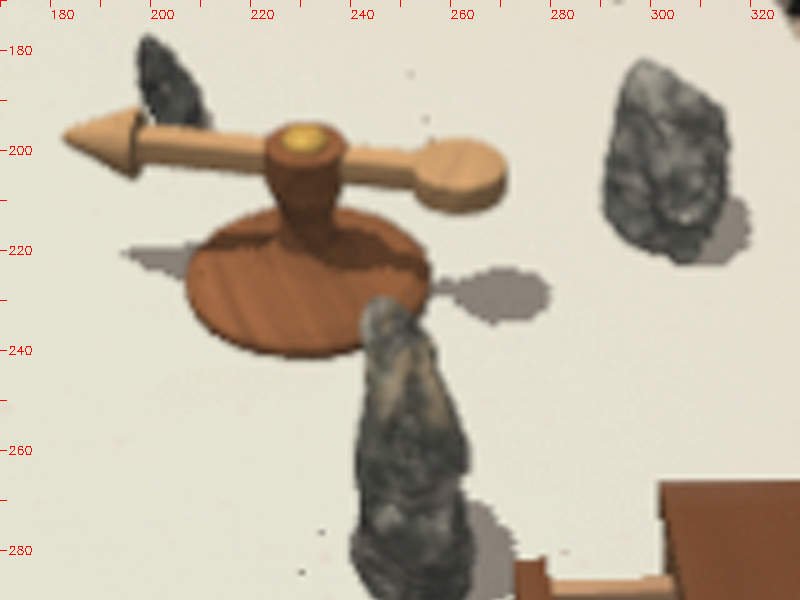

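```bash
python3 - <<'E'
from h import *
np.set_printoptions(precision=4,suppress=True)
t=load('top0.png');s=load('side0.png')
def T(x,y):return 230+x/5,165+y/5
def S(x,y):return 170+x/5,170+y/5
piv=tri(t,T(188,268),s,S(305,137));print('cap',piv, atz(t,*T(188,268),.086))
tip=tri(t,T(120,518),s,S(63,135));print('tip',tip,atz(t,*T(120,518),.069))
d=tri(t,T(231,117),s,S(460,167));print('disc',d,atz(t,*T(231,117),.077))
print('foot',atz(t,*T(184,280),.010), atz(s,*S(308,283),.010))
# stone outline
for n,c,(x0,y0,x1,y1),th in(('top',t,(330,190,372,225),75),('side',s,(235,225,275,298),0)):
    im=c['image'][y0:y1,x0:x1].astype(int)
    print(n); g=im.sum(2)//3
    if n=='top':
        for r in g[::2]:print(' '.join('%3d'%v for v in r))
for q in [(530,250),(548,190),(600,170),(655,165),(660,215),(630,250),(570,265)]:
    print(q,atz(t,*T(*q),0),atz(t,*T(*q),.05),atz(t,*T(*q),.1))
E
```

```text
cap (array([ 0.5396, -0.2734,  0.0796]), np.float64(0.0016252673540167741)) [ 0.5382 -0.2732  0.086 ]
tip (array([ 0.4299, -0.2443,  0.0684]), np.float64(0.0006782989473818254)) [ 0.4296 -0.2444  0.069 ]
disc (array([ 0.6079, -0.2926,  0.0723]), np.float64(0.0007321725854502459)) [ 0.6068 -0.2924  0.077 ]
foot [ 0.5386 -0.2735  0.01  ] [ 0.5396 -0.2888  0.01  ]
top
158 158 159 158 158 158 158 157 156 154 151 151 152 156 156 156 156 155 151 147 147 150 154 157 158 157 158 158 157 158 157 158 159 158 158 158 158 158 158 158 158 158
158 158 157 156 155 155 150 143 133 121 115 115 120 123 124 126 125 122 115 110 110 121 139 152 157 157 158 158 157 159 158 158 158 158 158 158 158 158 158 158 158 159
151 137 127 126 124 121 113 109 106 106 104 106 104 105 105 106 107 106 106 106 106 109 123 144 155 157 158 158 158 158 158 158 158 158 158 158 158 159 158 158 158 158
148 126 110 106 104 107 105 105 105 105 105 106 106 105 106 106 104 105 105 105 105 107 117 134 145 147 146 146 146 148 151 154 157 158 158 158 158 158 159 158 158 158
147 126 110 106 106 104 105 105 105 106 106 105 105 105 104 
[... 2219 characters left out ...]
 158 158 157 158 158 158 158 157 158 157 158 158 158 158 157 158 158 158
side
(530, 250) [ 0.5555 -0.439   0.    ] [ 0.551  -0.4297  0.05  ] [ 0.5465 -0.4204  0.1   ]
(548, 190) [ 0.5844 -0.4482  0.    ] [ 0.5786 -0.4384  0.05  ] [ 0.5727 -0.4286  0.1   ]
(600, 170) [ 0.5944 -0.4732  0.    ] [ 0.588  -0.4622  0.05  ] [ 0.5816 -0.4513  0.1   ]
(655, 165) [ 0.5971 -0.4994  0.    ] [ 0.5906 -0.4872  0.05  ] [ 0.5841 -0.475   0.1   ]
(660, 215) [ 0.573  -0.5011  0.    ] [ 0.5676 -0.4888  0.05  ] [ 0.5623 -0.4765  0.1   ]
(630, 250) [ 0.556  -0.4865  0.    ] [ 0.5515 -0.4749  0.05  ] [ 0.547  -0.4633  0.1   ]
(570, 265) [ 0.5485 -0.4579  0.    ] [ 0.5444 -0.4476  0.05  ] [ 0.5402 -0.4374  0.1   ]
```

```bash
python3 - <<'E'
from h import *
for n,(x0,y0,x1,y1),s in(('top',(325,185,370,225),13),('side',(225,220,285,300),7)):
    im=cv2.imread(f'pics/{n}0.png')[y0:y1,x0:x1]
    im=cv2.convertScaleAbs(cv2.resize(im,None,fx=s,fy=s,interpolation=cv2.INTER_CUBIC),alpha=1.5,beta=25)
    for u in range(x0,x1,5):
        cv2.line(im,((u-x0)*s,0),((u-x0)*s,6),(0,0,255),1)
        cv2.putText(im,str(u),((u-x0)*s,18),0,.4,(0,0,255))
    for v in range(y0,y1,5):
        cv2.line(im,(0,(v-y0)*s),(6,(v-y0)*s),(0,0,255),1)
        cv2.putText(im,str(v),(8,(v-y0)*s+4),0,.4,(0,0,255))
    cv2.imwrite(f'pics/{n}0d.png',im[:600])
E
```

```text
(no output)
```

View pics/top0d.png

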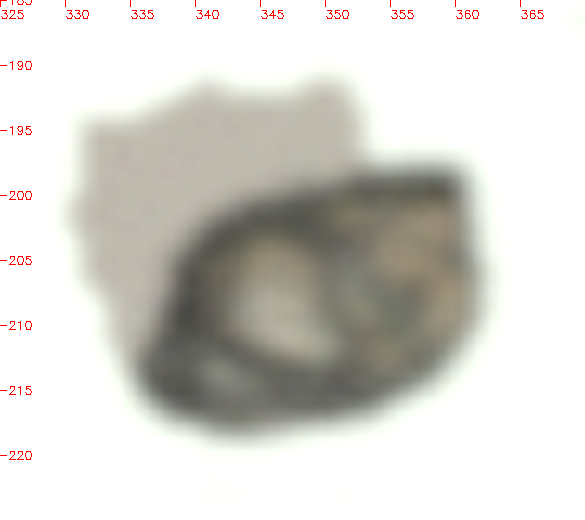

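View pics/side0d.png

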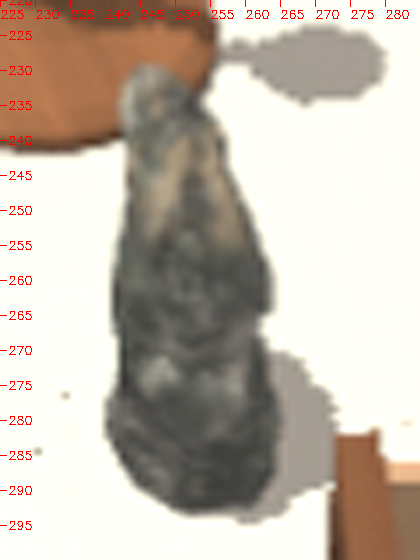

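```bash
cat > hull.py <<'E'
from h import *
np.set_printoptions(precision=4,suppress=True)
t=load('top0.png');s=load('side0.png')
pt=np.array([(336,212),(338.5,206),(340.5,202.5),(345,200),(352,198),(360,197.8),(361,201),(361.7,206.5),(361,210),(358,213.5),(354,216),(349,217.3),(343,218),(338.5,216.8),(336,214.5)])
ps=np.array([(241.5,236),(243,231),(246,229.3),(250,230),(253,233),(256,240),(259,250),(263.5,262),(262.5,269),(264,280),(263,288),(261,291.5),(258,293),(251,293),(246,291),(242.5,286),(240.5,281),(241.5,275),(242.5,272),(241.5,262),(242.5,255),(243,245)])
# light direction: shadow tip/disc
X,Y,Z=np.meshgrid(np.arange(.50,.66,.002),np.arange(-.54,-.38,.002),np.arange(0,.13,.003),indexing='ij')
P=np.c_[X.ravel(),Y.ravel(),Z.ravel()]
def inside(c,poly):
    p=proj(c,P); poly=poly.astype(np.float32).reshape(-1,1,2)
    return np.array([cv2.pointPolygonTest(poly,(float(a),float(b)),False)>=0 for a,b in p])
m=inside(t,pt)&inside(s,ps)
Q=P[m]; print(Q.min(0),Q.max(0))
for z in np.unique(Q[:,2])[::4]:
    q=Q[Q[:,2]==z]; r=cv2.minAreaRect((q[:,:2]*1000).astype(np.float32)); print(round(z,3),len(q),q.mean(0),q.min(0)[:2],q.max(0)[:2],r)
r=cv2.minAreaRect((Q[:,:2]*1000).astype(np.float32));print(r)
print('near edge',[atz(s,u,293,0) for u in(250,258)],'top',atz(s,247,229.5,.114))
E
python3 hull.py
```

```text
[ 0.55  -0.496  0.   ] [ 0.592 -0.424  0.129]
0.0 410 [ 0.5698 -0.4644  0.    ] [ 0.55  -0.488] [ 0.592 -0.44 ] ((568.4000244140625, -465.2000427246094), (42.93250274658203, 46.510215759277344), 63.43495178222656)
0.012 489 [ 0.5701 -0.4671  0.012 ] [ 0.55  -0.496] [ 0.592 -0.438] ((571.0, -467.0), (58.0, 42.0), 90.0)
0.024 484 [ 0.5702 -0.4658  0.024 ] [ 0.55  -0.494] [ 0.59  -0.436] ((570.0, -465.0), (58.0, 40.0), 90.0)
0.036 464 [ 0.5695 -0.4634  0.036 ] [ 0.552 -0.49 ] [ 0.588 -0.434] ((570.0, -462.0), (56.0, 36.0), 90.0)
0.048 443 [ 0.569  -0.4614  0.048 ] [ 0.552 -0.488] [ 0.588 -0.432] ((570.0, -460.0), (56.0, 36.0), 90.0)
0.06 425 [ 0.5688 -0.4598  0.06  ] [ 0.55  -0.484] [ 0.588 -0.428] ((569.0, -456.0), (56.0, 38.0), 90.0)
0.072 382 [ 0.568  -0.4576  0.072 ] [ 0.552 -0.482] [ 0.586 -0.426] ((569.0, -454.0), (56.0, 34.0), 90.0)
0.084 344 [ 0.5663 -0.4543  0.084 ] [ 0.552 -0.478] [ 0.582 -0.424] ((567.0, -451.0), (54.0, 30.0), 90.0)
0.096 295 [ 0.5649 -0.452   0.096 ] [ 0.552 -0.476] [ 0.578 -0.424] ((565.0000610351562, -450.0000915527344), (24.612030029296875, 53.0821647644043), 3.814074993133545)
0.108 195 [ 0.5628 -0.4551  0.108 ] [ 0.552 -0.472] [ 0.574 -0.434] ((563.0, -453.0), (38.0, 22.0), 90.0)
0.12 86 [ 0.5613 -0.4609  0.12  ] [ 0.552 -0.47 ] [ 0.57 -0.45] ((561.0, -460.0), (20.0, 18.0), 90.0)
((571.0, -460.0), (72.0, 42.0), 90.0)
near edge [array([ 0.5634, -0.4878,  0.    ]), array([ 0.5784, -0.4892,  0.    ])] top [ 0.5616 -0.4416  0.114 ]
```

The top picture shows the pointer's hub at (267.6, 218.6) with its tip at (254, 268.6), which is a heading of about 165°. The tall stone is at about (349, 208), its middle at about (0.570, -0.461), so the target heading is about -80°. That is 115° anticlockwise. I'll shut the gripper and move over there.

```bash
python3 -m jog '[[-0.05,-0.03,0,0,0,0.1,-1],[-0.1,-0.06,0,0,0,0.2,-1],[-0.14,-0.09,0,0,0,0.29,-1],[-0.18,-0.115,0,0,0,0.38,-1],[-0.22,-0.14,0,0,0,0.47,-1],[-0.26,-0.165,0,0,0,0.56,-1],[-0.3,-0.19,0,0,0,0.65,-1],[-0.33,-0.21,0,0,0,0.74,-1],[-0.36,-0.23,0,0,0,0.83,-1],[-0.382,-0.24,0,0,0,0.92,-1],[-0.382,-0.24,0,0,0,1,-1],[-0.382,-0.24,0,0,0,1,-1]]'
cat > goal.py <<'E'
# usage: goal.py x y z yawdeg  -> row shares from present pose
import sys
from h import *
from scipy.spatial.transform import Rotation as R
np.set_printoptions(precision=4,suppress=True)
o=status.get_obs(); Rt=R.from_euler('xyz',o['eef_rot'])
print('t',o['time_s'],'pos',o['ee_pos'],'rot deg',np.degrees(o['eef_rot']),'F',o['force'],'grip',o['grip_width'],'q',o['qpos'])
a=list(map(float,sys.argv[1:]))
for i in range(0,len(a),4):
    x,y,z,w=a[i:i+4]
    d=Rt.inv().apply(np.array([x,y,z])-o['ee_pos'])
    rv=(Rt.inv()*R.from_euler('xyz',[np.pi,0,np.radians(w)])).as_rotvec()/(np.pi/2)
    print(d,rv)
E
python3 goal.py .50 -.2165 .168 -15
```

```text
time_s: 1.3
ee_pos: [0.4494, 0.1993, 0.1675]
eef_rot: [-3.141, 0.002, 1.305]
force: [0.2, 0.6, 0.1]
grip_width: 0.002
t 1.3 pos [0.4494 0.1993 0.1675] rot deg [-179.9518    0.0862   74.7554] F [0.2393 0.5838 0.0844] grip 0.0019715303566247896 q [ 0.3434  0.1714  1.6814 -0.0008  1.2904  0.6096]
[-0.3879  0.1581 -0.    ] [0.0003 0.0012 0.9973]
```

```bash
python3 -m jog '[[-0.04,0.016,0,0,0,0.1,-1],[-0.08,0.032,0,0,0,0.2,-1],[-0.12,0.048,0,0,0,0.29,-1],[-0.16,0.064,0,0,0,0.38,-1],[-0.2,0.08,0,0,0,0.47,-1],[-0.24,0.096,0,0,0,0.56,-1],[-0.28,0.112,0,0,0,0.65,-1],[-0.32,0.128,0,0,0,0.74,-1],[-0.35,0.142,0,0,0,0.83,-1],[-0.375,0.152,0,0,0,0.92,-1],[-0.388,0.158,0,0,0,0.997,-1],[-0.388,0.158,0,0,0,0.997,-1]]'
python3 goal.py .50 -.2165 .06 -15
python3 - <<'E'
from h import *
c=snap('top','top1.png');s=snap('side','side1.png')
a=cv2.resize(cv2.imread('pics/top1.png')[150:300,170:400],None,fx=3,fy=3)
b=cv2.resize(cv2.imread('pics/side1.png')[100:300,130:360],None,fx=2,fy=2)
cv2.imwrite('pics/top1c.png',a);cv2.imwrite('pics/side1c.png',b)
E
```

```text
time_s: 2.5
ee_pos: [0.4998, -0.2174, 0.1676]
eef_rot: [3.14, 0.001, -0.261]
force: [0.2, 0.4, -0.5]
grip_width: 0.0005
t 2.5 pos [ 0.4998 -0.2174  0.1676] rot deg [179.9188   0.0854 -14.9466] F [ 0.1815  0.3697 -0.5082] grip 0.00046665700610800135 q [-0.4765  0.2902  1.5351 -0.0018  1.3174  1.3556]
[ 0.0001 -0.001   0.1076] [0.0009 0.0009 0.0006]
```

View pics/top1c.png

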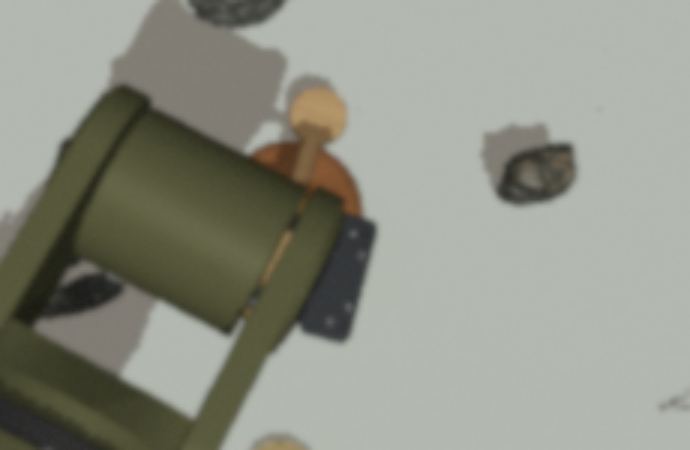

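View pics/side1c.png

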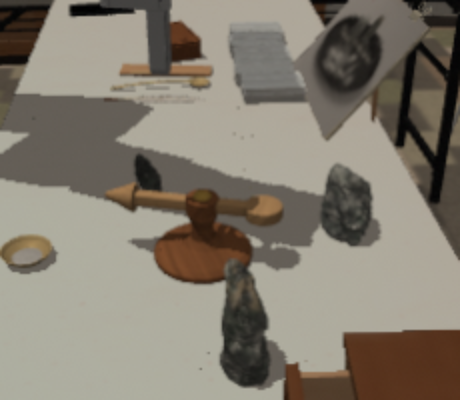

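```bash
python3 - <<'E'
from h import *
s=load('side1.png');t=load('top1.png');s0=load('side0.png')
for P in [(.4998,-.2174,.168),(.5,-.2174,.265),(.143,.531,.168),(.4494,.1993,.168)]: print(P,proj(s,P),proj(t,P))
print(abs(s['world_from_camera']-s0['world_from_camera']).max())
E
```

```text
(0.4998, -0.2174, 0.168) [[210.91472103 151.588174  ]] [[240.77694384 234.29414767]]
(0.5, -0.2174, 0.265) [[208.97004527 109.77515123]] [[239.06612637 231.78329459]]
(0.143, 0.531, 0.168) [[119.49086388  75.06167021]] [[-182.25846986  433.66574889]]
(0.4494, 0.1993, 0.168) [[194.80806673  97.68672709]] [[ 27.77817308 258.55347516]]
0.0
```

View pics/side1.png

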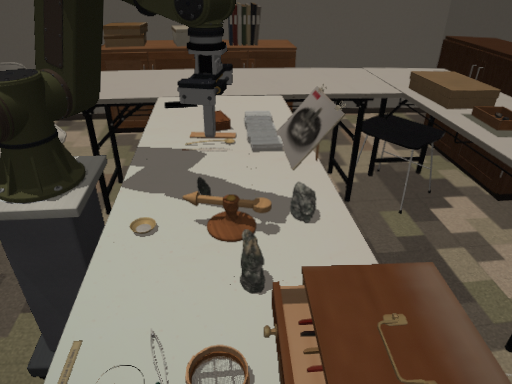

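View pics/top1.png

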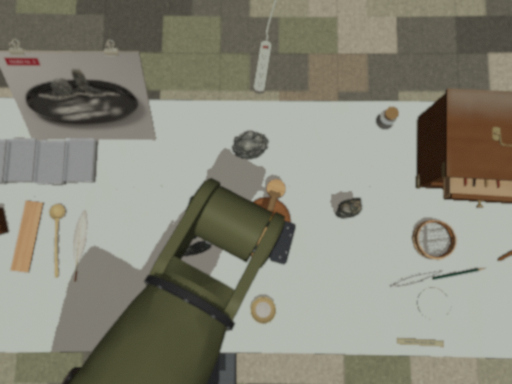

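```bash
python3 - <<'E'
from h import *
b=cv2.resize(cv2.imread('pics/side1.png')[60:170,160:270],None,fx=5,fy=5,interpolation=cv2.INTER_CUBIC)
cv2.imwrite('pics/side1d.png',b)
E
```

```text
(no output)
```

View pics/side1d.png

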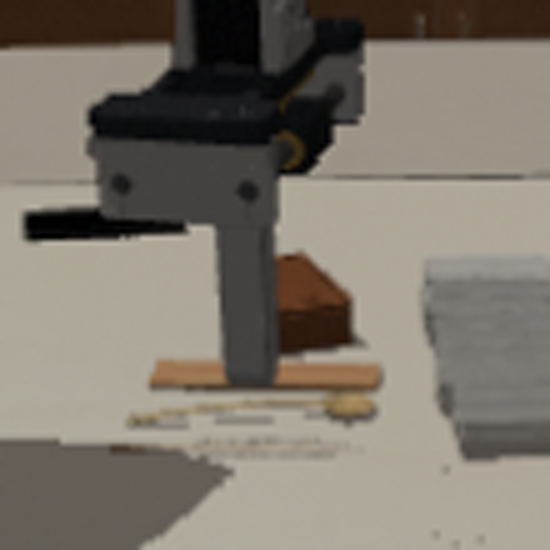

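```bash
python3 - <<'E'
from h import *
t=load('top1.png');s=load('side1.png')
for z in(.26,.28,.30,.32): print(z,atz(t,295.3,226,z),atz(t,285.7,263.3,z))
# side: body underside near corners etc
for z in (.168,.20): print('tip',atz(s,210,136.6,z))
b=cv2.resize(cv2.imread('pics/side0.png')[0:110,70:180],None,fx=5,fy=5,interpolation=cv2.INTER_CUBIC)
cv2.imwrite('pics/side0e.png',b)
E
```

```text
0.26 [ 0.51161726 -0.31770125  0.26      ] [ 0.44576546 -0.30041244  0.26      ]
0.28 [ 0.51034521 -0.31584498  0.28      ] [ 0.44618185 -0.29899945  0.28      ]
0.3 [ 0.50907316 -0.3139887   0.3       ] [ 0.44659825 -0.29758647  0.3       ]
0.32 [ 0.50780111 -0.31213243  0.32      ] [ 0.44701465 -0.29617349  0.32      ]
tip [ 0.49781896 -0.12972951  0.168     ]
tip [ 0.49923852 -0.20746749  0.2       ]
```

View pics/side0e.png

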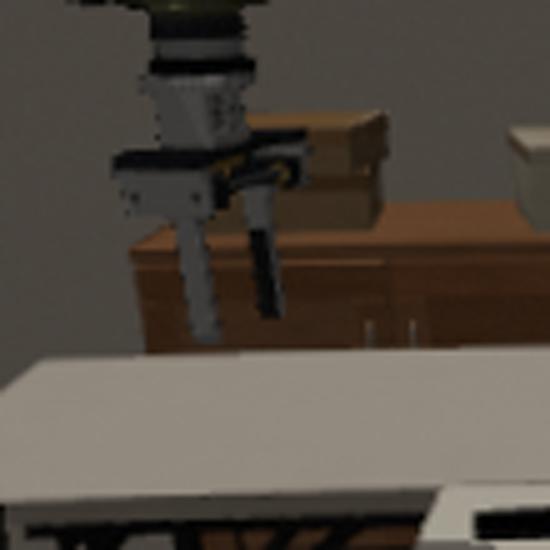

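In the side view the fingertip end is at about (210, 137), but the reported TCP projects to (211, 152). The real tip therefore looks about 35 mm higher than reported. I'll go down beside the bar and check again.

```bash
python3 -m jog '[[0,0,0.02,0,0,0,-1],[0,0,0.04,0,0,0,-1],[0,0,0.06,0,0,0,-1],[0,0,0.08,0,0,0,-1],[0,0,0.1,0,0,0,-1],[0,0,0.107,0,0,0,-1],[0,0,0.107,0,0,0,-1]]'
python3 - <<'E'
from h import *
s=snap('side','side2.png')
b=cv2.resize(cv2.imread('pics/side2.png')[110:260,140:300],None,fx=5,fy=5,interpolation=cv2.INTER_CUBIC)[:600]
cv2.imwrite('pics/side2d.png',b); o=status.get_obs()['ee_pos']
print(proj(s,o),proj(s,o+[0,0,.035]))
E
```

```text
time_s: 3.3
ee_pos: [0.4994, -0.2148, 0.0604]
eef_rot: [3.141, 0.003, -0.252]
force: [-0.5, -0.3, 0.3]
grip_width: 0.0006
[[212.99597449 191.88005405]] [[212.3407613  179.08208201]]
```

View pics/side2d.png

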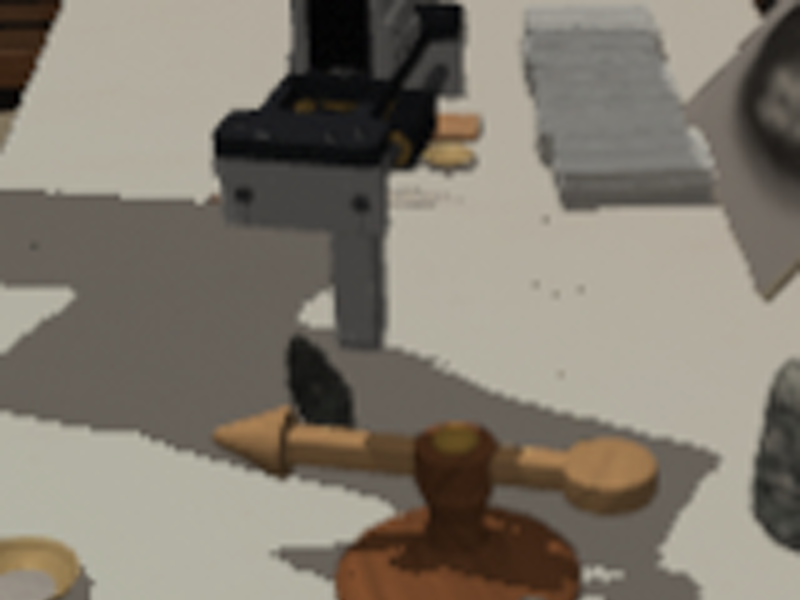

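```bash
python3 goal.py .5 -.2165 .024 -15; python3 -m jog '[[0,0,0.015,0,0,0,-1],[0,0,0.03,0,0,0,-1],[0,0,0.036,0,0,0,-1],[0,0,0.036,0,0,0,-1]]'
python3 - <<'E'
from h import *
s=snap('side','side3.png')
b=cv2.resize(cv2.imread('pics/side3.png')[110:260,140:300],None,fx=5,fy=5,interpolation=cv2.INTER_CUBIC)[:600]
cv2.imwrite('pics/side3d.png',b)
E
cat > arc.py <<'E'
# arc.py off(mm) z th1 th2 ... : goals for pointer headings th (deg)
import sys,subprocess
from math import *
P=(.5385,-.2735); r=.050; a=list(map(float,sys.argv[1:])); off=a[0]/1000; z=a[1]; L=[]
for th in a[2:]:
    t=radians(th); L+=[P[0]+r*cos(t)+off*sin(t),P[1]+r*sin(t)-off*cos(t),z,th-180]
subprocess.run(['python3','goal.py']+[f'{x:.5f}' for x in L])
E
python3 arc.py 22 .024 165
```

```text
t 3.35 pos [ 0.4999 -0.2152  0.0613] rot deg [179.9314   0.0647 -14.4609] F [ 1.1779 -0.4072 -0.551 ] grip 0.00012602394962969488 q [-0.4731  0.3999  1.6505 -0.0016  1.0921  1.3508]
[0.0005 0.0011 0.0373] [0.0008 0.0007 0.006 ]
time_s: 3.75
ee_pos: [0.4999, -0.2151, 0.0256]
eef_rot: [3.14, 0.001, -0.251]
force: [0.1, 0.1, 0.9]
grip_width: 0.0004
t 3.8 pos [ 0.5001 -0.2153  0.0261] rot deg [179.9231   0.0231 -14.4254] F [-0.0301 -0.6935  0.1611] grip 0.0003257448688892866 q [-0.473   0.4482  1.6748 -0.0016  1.0187  1.3504]
[0.0019 0.0243 0.0021] [0.0009 0.0003 0.0064]
```

View pics/side3d.png

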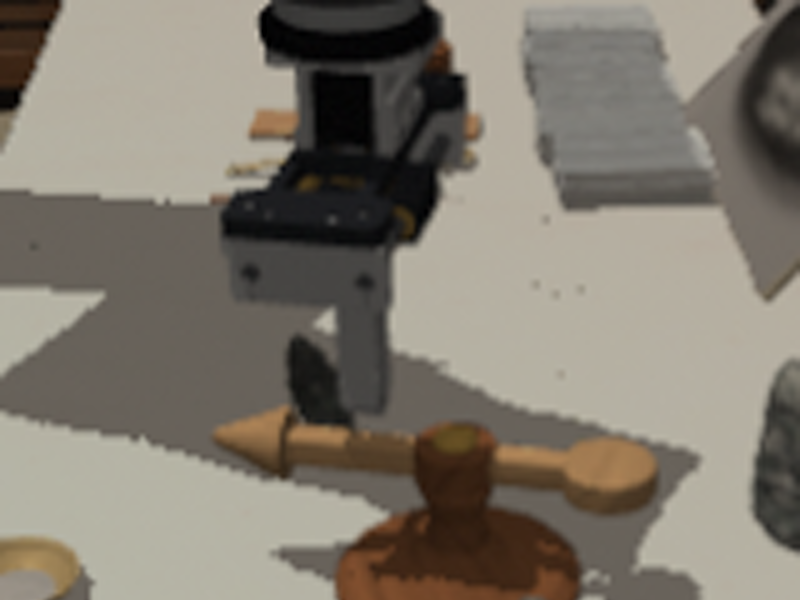

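```bash
python3 - <<'E'
from h import *
s=load('side3.png')
for u,v in((210.5,192),(216.5,191.5)):
  o,d=ray(s,u,v)
  for y in(-.215,-.228): print(u,y,o+d*(y-o[1])/d[1])
E
```

```text
210.5 -0.215 [ 0.49390422 -0.215       0.0611499 ]
210.5 -0.228 [ 0.4942346  -0.228       0.06891354]
216.5 -0.215 [ 0.50824025 -0.215       0.06183842]
216.5 -0.228 [ 0.508327   -0.228       0.06959036]
```

The near bottom edge of the finger works out at z≈0.067, so the real tip sits about 40 mm above the reported TCP. I'll go down 8 mm more so the finger covers the bar, then close the gap slowly.

```bash
python3 -m jog '[[0,0,0.004,0,0,0,-1],[0,0,0.008,0,0,0,-1],[0,0,0.009,0,0,0,-1],[0.001,0.004,0.009,0,0,0,-1],[0.001,0.008,0.009,0,0,0,-1],[0.001,0.012,0.009,0,0,0,-1],[0.001,0.016,0.009,0,0,0,-1],[0.001,0.02,0.009,0,0,0,-1],[0.001,0.022,0.009,0,0,0,-1],[0.001,0.022,0.009,0,0,0,-1]]'
python3 - <<'E'
from h import *
s=snap('side','side4.png');t=snap('top','top4.png')
b=cv2.resize(cv2.imread('pics/side4.png')[130:250,170:290],None,fx=5,fy=5,interpolation=cv2.INTER_CUBIC)[:600]
cv2.imwrite('pics/side4d.png',b)
E
python3 arc.py 19.5 .018 165 168 171 174 177 180 185 190 195 200 205 210 215 220
```

```text
time_s: 4.8
ee_pos: [0.4955, -0.2372, 0.0171]
eef_rot: [3.14, 0.0, -0.252]
force: [0.1, -0.7, -0.2]
grip_width: 0.0007
t 4.9 pos [ 0.4956 -0.2369  0.0171] rot deg [179.926    0.0272 -14.4307] F [ 1.2487 -0.5653  0.76  ] grip 0.0002435543079113438 q [-0.5117  0.4704  1.666  -0.0016  1.0053  1.3118]
[ 0.0009  0.0048 -0.0009] [0.0008 0.0003 0.0063]
[-0.0001  0.0074 -0.0009] [ 0.0008  0.0003 -0.027 ]
[-0.0009  0.0101 -0.0008] [ 0.0008  0.0003 -0.0603]
[-0.0016  0.0128 -0.0008] [ 0.0008  0.0004 -0.0937]
[-0.0022  0.0156 -0.0008] [ 0.0008  0.0004 -0.127 ]
[-0.0026  0.0184 -0.0008] [ 0.0008  0.0004 -0.1603]
[-0.003   0.023  -0.0008] [ 0.0008  0.0004 -0.2159]
[-0.0029  0.0277 -0.0008] [ 0.0007  0.0005 -0.2715]
[-0.0025  0.0324 -0.0008] [ 0.0007  0.0005 -0.327 ]
[-0.0016  0.037  -0.0008] [ 0.0007  0.0005 -0.3826]
[-0.0003  0.0415 -0.0008] [ 0.0007  0.0006 -0.4381]
[ 0.0013  0.0459 -0.0008] [ 0.0007  0.0006 -0.4937]
[ 0.0033  0.0501 -0.0008] [ 0.0006  0.0006 -0.5492]
[ 0.0057  0.0541 -0.0008] [ 0.0006  0.0007 -0.6048]
```

View pics/side4d.png

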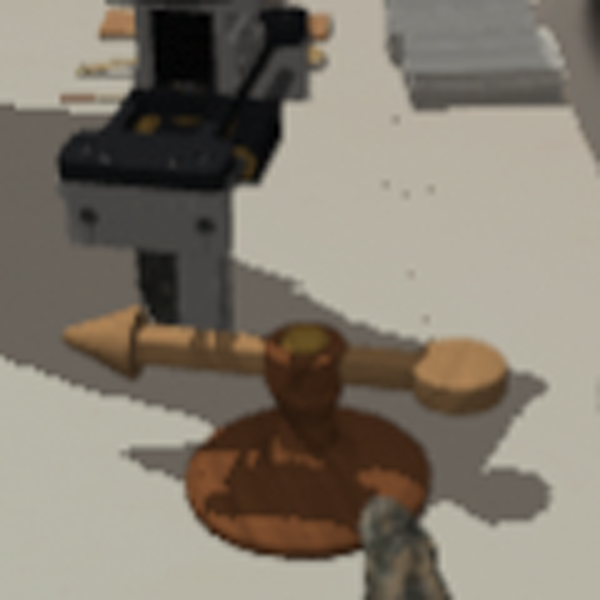

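```bash
python3 -m jog '[[0.001,0.0025,0,0,0,0.006,-1],[0.001,0.005,0,0,0,0.006,-1],[0,0.0074,0,0,0,-0.027,-1],[-0.001,0.0101,0,0,0,-0.06,-1],[-0.0016,0.0128,0,0,0,-0.094,-1],[-0.0022,0.0156,0,0,0,-0.127,-1],[-0.0026,0.0184,0,0,0,-0.16,-1],[-0.0026,0.0184,0,0,0,-0.16,-1]]'
python3 - <<'E'
from h import *
s=snap('side','side5.png')
b=cv2.resize(cv2.imread('pics/side5.png')[130:250,170:290],None,fx=5,fy=5,interpolation=cv2.INTER_CUBIC)[:600]
cv2.imwrite('pics/side5d.png',b)
E
python3 arc.py 19.5 .018 180 185 190 195 200 205 210 215 220 225
```

```text
time_s: 5.7
ee_pos: [0.4885, -0.2543, 0.0172]
eef_rot: [3.14, 0.001, 0.0]
force: [0.2, -0.3, -0.8]
grip_width: 0.0006
t 5.75 pos [ 0.4885 -0.2542  0.0172] rot deg [179.9328   0.0482  -0.103 ] F [-0.654  -0.1523 -0.0743] grip 0.00041463471726505577 q [-0.5455  0.4729  1.6621 -0.0017  1.0067  1.028 ]
[ 0.     -0.0002 -0.0008] [ 0.0007  0.0005 -0.0011]
[-0.0015  0.0043 -0.0008] [ 0.0007  0.0006 -0.0567]
[-0.0026  0.0088 -0.0008] [ 0.0007  0.0006 -0.1123]
[-0.0033  0.0134 -0.0008] [ 0.0007  0.0006 -0.1678]
[-0.0036  0.0181 -0.0008] [ 0.0006  0.0007 -0.2234]
[-0.0035  0.0228 -0.0008] [ 0.0006  0.0007 -0.2789]
[-0.003   0.0274 -0.0008] [ 0.0006  0.0007 -0.3345]
[-0.002   0.032  -0.0008] [ 0.0006  0.0007 -0.39  ]
[-0.0007  0.0365 -0.0008] [ 0.0005  0.0008 -0.4456]
[ 0.001   0.0409 -0.0008] [ 0.0005  0.0008 -0.5011]
```

View pics/side5d.png

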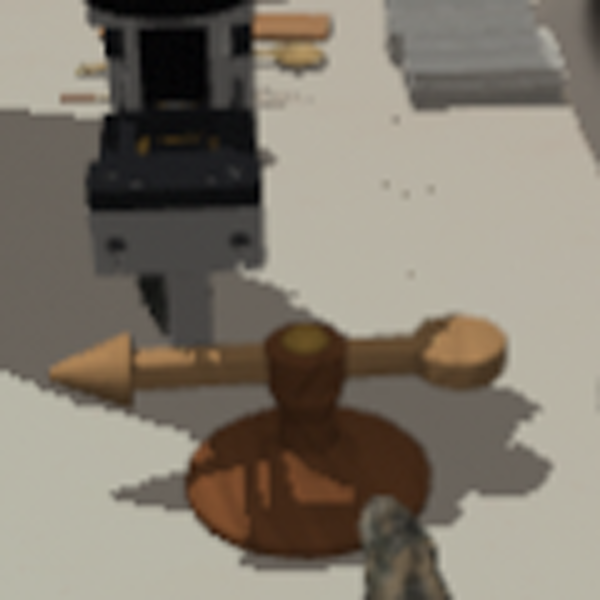

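The pointer is turning with the finger. I'll carry on along the arc at 25°/s.

```bash
python3 -m jog '[[-0.0008,0.002,0,0,0,-0.028,-1],[-0.0015,0.0043,0,0,0,-0.057,-1],[-0.002,0.0065,0,0,0,-0.085,-1],[-0.0026,0.0088,0,0,0,-0.112,-1],[-0.003,0.011,0,0,0,-0.14,-1],[-0.0033,0.0134,0,0,0,-0.168,-1],[-0.0035,0.0158,0,0,0,-0.196,-1],[-0.0036,0.0181,0,0,0,-0.223,-1],[-0.0036,0.0205,0,0,0,-0.251,-1],[-0.0035,0.0228,0,0,0,-0.279,-1],[-0.0033,0.025,0,0,0,-0.307,-1],[-0.003,0.0274,0,0,0,-0.334,-1],[-0.0025,0.0297,0,0,0,-0.362,-1],[-0.002,0.032,0,0,0,-0.39,-1],[-0.0014,0.0343,0,0,0,-0.418,-1],[-0.0007,0.0365,0,0,0,-0.446,-1],[0,0.0387,0,0,0,-0.474,-1],[0.001,0.0409,0,0,0,-0.501,-1],[0.001,0.0409,0,0,0,-0.501,-1]]'
python3 - <<'E'
from h import *
s=snap('side','side6.png')
b=cv2.resize(cv2.imread('pics/side6.png')[130:250,170:290],None,fx=5,fy=5,interpolation=cv2.INTER_CUBIC)[:600]
cv2.imwrite('pics/side6d.png',b)
E
python3 arc.py 19.5 .018 225 230 235 240 245 250 255 260 265 270
```

```text
time_s: 7.65
ee_pos: [0.4894, -0.2952, 0.0171]
eef_rot: [3.141, 0.002, 0.784]
force: [-0.3, -0.0, 0.3]
grip_width: 0.0004
t 7.7 pos [ 0.4894 -0.2951  0.0171] rot deg [179.986    0.0856  44.8742] F [-0.487  -0.3504  0.6952] grip 0.0001919423039302609 q [-0.6058  0.5127  1.6002 -0.0018  1.0288  0.1827]
[-0.     -0.     -0.0009] [ 0.0002  0.001  -0.0014]
[-0.0015  0.0044 -0.0009] [ 0.0001  0.001  -0.057 ]
[-0.0026  0.009  -0.0009] [ 0.0001  0.001  -0.1125]
[-0.0033  0.0136 -0.0009] [ 0.      0.001  -0.1681]
[-0.0036  0.0183 -0.0009] [-0.      0.001  -0.2236]
[-0.0035  0.0229 -0.0009] [-0.0001  0.001  -0.2792]
[-0.003   0.0276 -0.0009] [-0.0001  0.001  -0.3347]
[-0.0021  0.0322 -0.0009] [-0.0001  0.001  -0.3903]
[-0.0008  0.0367 -0.0009] [-0.0002  0.001  -0.4458]
[ 0.0009  0.041  -0.0009] [-0.0002  0.001  -0.5014]
```

View pics/side6d.png

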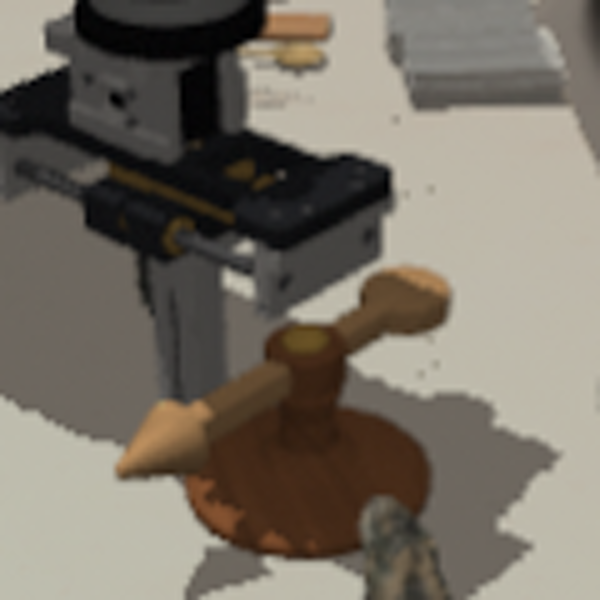

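```bash
python3 - <<'E'
from h import *
s=load('side6.png'); p=atz(s,193.6,225,.069)-np.array([.5385,-.2735,.069]); print(p,np.hypot(*p[:2]),np.degrees(np.arctan2(p[1],p[0]))%360)
E
python3 -m jog '[[-0.0008,0.002,0,0,0,-0.028,-1],[-0.0015,0.0044,0,0,0,-0.057,-1],[-0.002,0.0067,0,0,0,-0.085,-1],[-0.0026,0.009,0,0,0,-0.112,-1],[-0.003,0.0113,0,0,0,-0.14,-1],[-0.0033,0.0136,0,0,0,-0.168,-1],[-0.0035,0.016,0,0,0,-0.196,-1],[-0.0036,0.0183,0,0,0,-0.223,-1],[-0.0036,0.0206,0,0,0,-0.251,-1],[-0.0035,0.0229,0,0,0,-0.279,-1],[-0.0033,0.0252,0,0,0,-0.307,-1],[-0.003,0.0276,0,0,0,-0.334,-1],[-0.0025,0.0299,0,0,0,-0.362,-1],[-0.0021,0.0322,0,0,0,-0.39,-1],[-0.0021,0.0322,0,0,0,-0.39,-1],[-0.0021,0.0322,0,0,0,-0.39,-1]]'
python3 - <<'E'
from h import *
s=snap('side','side7.png');t=snap('top','top7.png')
b=cv2.resize(cv2.imread('pics/side7.png')[150:250,190:290],None,fx=6,fy=6,interpolation=cv2.INTER_CUBIC)
cv2.imwrite('pics/side7d.png',b)
cv2.imwrite('pics/top7d.png',cv2.resize(cv2.imread('pics/top7.png')[160:260,230:370],None,fx=5,fy=5,interpolation=cv2.INTER_CUBIC))
E
python3 arc.py 19.5 .018 260 265 270 275 280 285
```

```text
[-0.07914821 -0.08347623  0.        ] 0.11503356083665214 226.52448911732023
time_s: 9.3
ee_pos: [0.5106, -0.3193, 0.0171]
eef_rot: [-3.141, 0.001, 1.393]
force: [0.5, -0.2, 0.9]
grip_width: 0.0005
t 9.4 pos [ 0.5106 -0.3193  0.0172] rot deg [-179.9665    0.0789   79.8812] F [-0.3384  0.2621  0.1041] grip 0.0008887828734262691 q [-0.6188  0.572   1.5053 -0.0017  1.0642 -0.4414]
[-0.0001  0.     -0.0008] [-0.0004  0.0009 -0.0013]
[-0.0016  0.0045 -0.0008] [-0.0004  0.0009 -0.0569]
[-0.0027  0.009  -0.0008] [-0.0004  0.0008 -0.1124]
[-0.0034  0.0136 -0.0008] [-0.0005  0.0008 -0.168 ]
[-0.0037  0.0183 -0.0008] [-0.0005  0.0008 -0.2235]
[-0.0036  0.023  -0.0008] [-0.0006  0.0008 -0.2791]
```

View pics/side7d.png

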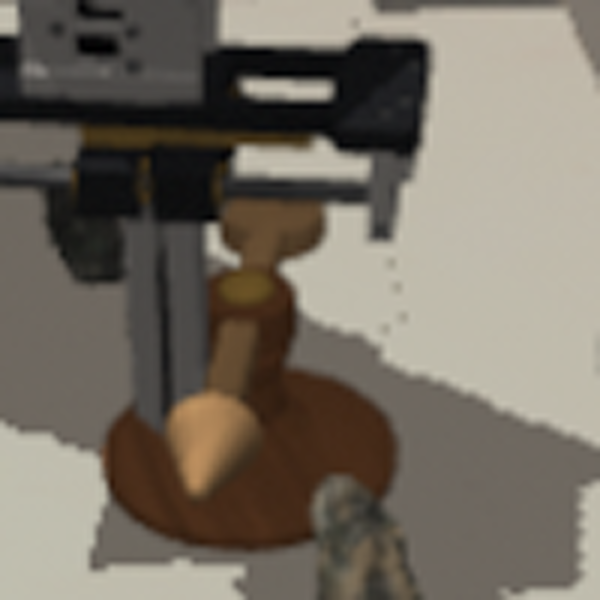

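View pics/top7d.png

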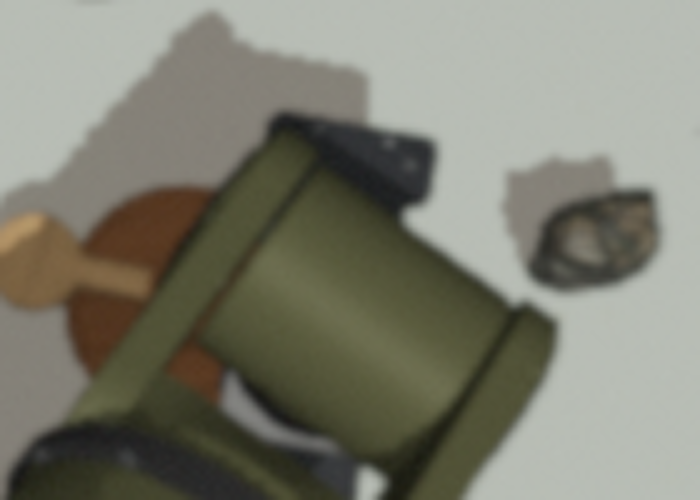

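```bash
python3 - <<'E'
from h import *
s=load('side7.png');t=load('top7.png'); p=atz(s,222.8,232.8,.069)-np.array([.5385,-.2735,.069]); print(p,np.hypot(*p[:2]),np.degrees(np.arctan2(p[1],p[0]))%360)
d=np.array([.5385,-.2735,.077])-atz(t,230+35/5,160+262/5,.077); print(d,np.degrees(np.arctan2(d[1],d[0]))%360)
E
python3 -m jog '[[-0.0006,0.0018,0,0,0,-0.022,-1],[-0.0012,0.0036,0,0,0,-0.044,-1],[-0.0019,0.0054,0,0,0,-0.067,-1],[-0.0023,0.0072,0,0,0,-0.09,-1],[-0.0027,0.009,0,0,0,-0.112,-1],[-0.003,0.0108,0,0,0,-0.134,-1],[-0.0032,0.0122,0,0,0,-0.152,-1],[-0.0034,0.0136,0,0,0,-0.168,-1],[-0.0034,0.0136,0,0,0,-0.168,-1],[-0.0034,0.0136,0,0,0,-0.168,-1]]'
cat > look.py <<'E'
import sys
from h import *
n=sys.argv[1]
s=snap('side',f'side{n}.png');t=snap('top',f'top{n}.png')
cv2.imwrite(f'pics/side{n}d.png',cv2.resize(cv2.imread(f'pics/side{n}.png')[165:300,190:290],None,fx=6,fy=6,interpolation=cv2.INTER_CUBIC)[:600])
cv2.imwrite(f'pics/side{n}d.png',cv2.resize(cv2.imread(f'pics/side{n}.png')[165:265,190:290],None,fx=6,fy=6,interpolation=cv2.INTER_CUBIC))
cv2.imwrite(f'pics/top{n}d.png',cv2.resize(cv2.imread(f'pics/top{n}.png')[160:260,230:370],None,fx=5,fy=5,interpolation=cv2.INTER_CUBIC))
E
python3 look.py 8
```

```text
[-0.0204495  -0.11482136  0.        ] 0.11662815244655628 259.90159700336784
[-1.35571487e-02 -6.81090567e-02  4.16333634e-17] 258.7423814344122
time_s: 10.4
ee_pos: [0.5234, -0.3249, 0.0171]
eef_rot: [-3.141, 0.001, 1.657]
force: [-0.0, -0.5, -0.2]
grip_width: 0.0004
```

View pics/side8d.png

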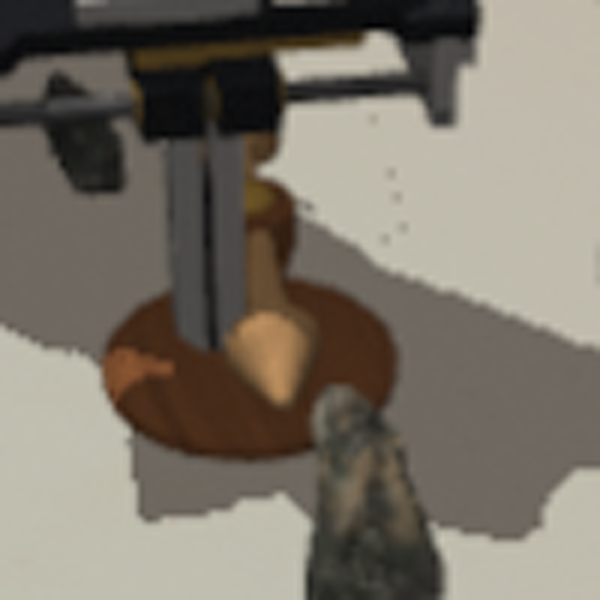

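View pics/top8d.png

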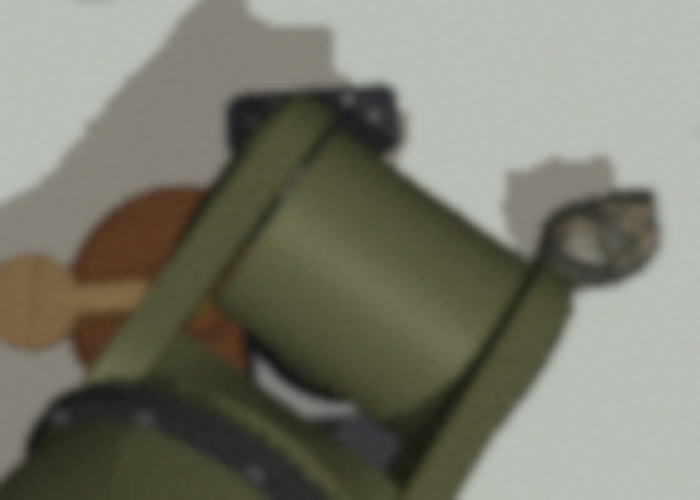

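```bash
python3 - <<'E'
from h import *
s=load('side8.png');t=load('top8.png'); p=atz(s,237.8,233,.069)-np.array([.5385,-.2735,.069]); print(p,np.hypot(*p[:2]),np.degrees(np.arctan2(p[1],p[0]))%360)
d=np.array([.5385,-.2735,.077])-atz(t,230+32/5,160+302/5,.077); print(d,np.degrees(np.arctan2(d[1],d[0]))%360)
E
python3 arc.py 19.5 .018 275 276 277 278 279 280 281
```

```text
[ 0.00922021 -0.11805264  0.        ] 0.1184121526253426 274.46588027855
[ 4.23041289e-03 -6.91584099e-02  4.16333634e-17] 273.5004154455354
t 10.5 pos [ 0.5234 -0.3249  0.0172] rot deg [-179.9498    0.0624   94.9696] F [-0.2965 -0.4288  0.6244] grip 0.0007506700298469547 q [-0.6143  0.5992  1.461  -0.0016  1.0813 -0.7003]
[-0.0001  0.     -0.0008] [-0.0006  0.0007 -0.0003]
[-0.0004  0.0009 -0.0008] [-0.0006  0.0007 -0.0114]
[-0.0007  0.0018 -0.0008] [-0.0006  0.0007 -0.0226]
[-0.001   0.0027 -0.0008] [-0.0006  0.0007 -0.0337]
[-0.0013  0.0036 -0.0008] [-0.0006  0.0007 -0.0448]
[-0.0016  0.0045 -0.0008] [-0.0006  0.0007 -0.0559]
[-0.0019  0.0054 -0.0008] [-0.0006  0.0007 -0.067 ]
```

```bash
python3 -m jog '[[-0.0004,0.0009,0,0,0,-0.011,-1],[-0.0007,0.0018,0,0,0,-0.023,-1],[-0.001,0.0027,0,0,0,-0.034,-1],[-0.0013,0.0036,0,0,0,-0.045,-1],[-0.0015,0.0041,0,0,0,-0.05,-1],[-0.0015,0.0041,0,0,0,-0.05,-1],[-0.0015,0.0041,0,0,0,-0.05,-1]]'
python3 -m jog '[[0,-0.004,0,0,0,0,-1],[0,-0.01,0,0,0,0,-1],[0,-0.018,0,0,0,0,-1],[0,-0.03,0,0,0,0,-1],[0,-0.045,-0.01,0,0,0,-1],[0,-0.06,-0.04,0,0,0,-1],[0,-0.07,-0.08,0,0,0,-1],[0,-0.1,-0.11,0,0,0,-1],[0,-0.14,-0.12,0,0,0,-1],[0,-0.18,-0.12,0,0,0,-1],[0,-0.2,-0.12,0,0,0,-1],[0,-0.2,-0.12,0,0,0,-1]]'
python3 look.py 9; cp pics/top9.png pics/top9f.png
```

```text
time_s: 11.2
ee_pos: [0.5277, -0.326, 0.0172]
eef_rot: [-3.141, 0.001, 1.736]
force: [0.2, -0.4, -1.0]
grip_width: 0.0008
time_s: 12.4
ee_pos: [0.3281, -0.3592, 0.1377]
eef_rot: [-3.141, 0.002, 1.733]
force: [-0.1, -0.3, 0.2]
grip_width: 0.0006
```

View pics/side9d.png

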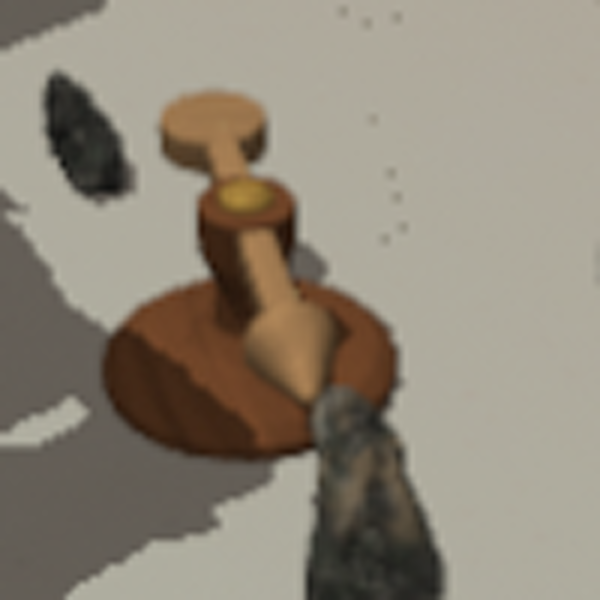

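View pics/top9d.png

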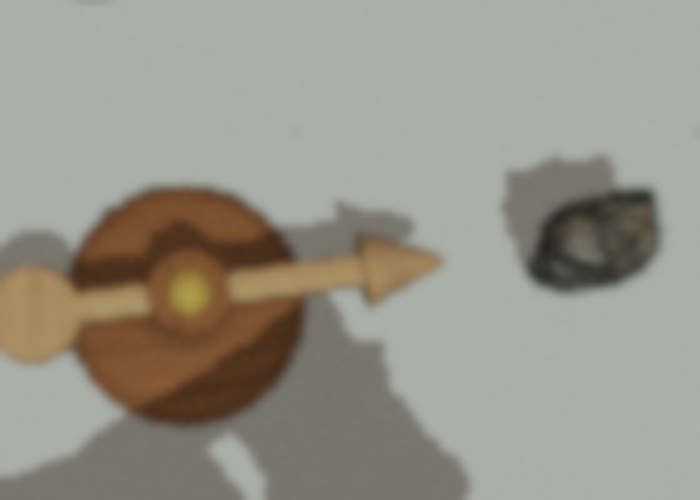

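```bash
python3 - <<'E'
from h import *
t=load('top9.png')
T=lambda x,y:(230+x/5,160+y/5)
tip=atz(t,*T(443,262),.069)[:2]; dd=atz(t,*T(32,314),.077)[:2]; cap=atz(t,*T(189,292),.086)[:2]
s=load('side9.png');S=lambda x,y:(190+x/6,165+y/6)
ts=atz(s,*S(314,405),.069)[:2];ds=atz(s,*S(215,120),.077)[:2];cs=atz(s,*S(246,195),.086)[:2]
h=lambda a,b:np.degrees(np.arctan2(*(b-a)[::-1]))%360
print(tip,dd,cap,'top: d-t',h(dd,tip),'c-t',h(cap,tip),'d-c',h(dd,cap))
print(ts,ds,cs,'side',h(ds,ts),h(cs,ts))
for c in((.571,-.460),(.569,-.462),(.570,-.465)): print(h(np.array([.5385,-.2735]),np.array(c)), h(cap,np.array(c)))
E
```

```text
[ 0.55469056 -0.38756253] [ 0.52895749 -0.20442684] [ 0.53868298 -0.27362972] top: d-t 277.998476750763 c-t 277.997718954868 d-c 277.9997243490176
[ 0.55682627 -0.39070598] [ 0.53107759 -0.2119911 ] [ 0.53996422 -0.28402188] side 278.1985773922502 278.9816341192461
279.88525341123 279.8373963705962
279.19101404442017 279.1429933019323
279.34098444042934 279.29385848265537
```

After retreat, both views put the pointer at 278.0°. The stone's middle lies at 279.3–279.9°, so I'll do one small nudge of about 1.6°.

```bash
python3 arc.py 60 .018 281; python3 arc.py 30 .018 281;python3 arc.py 19.6 .018 281
```

```text
t 12.5 pos [ 0.3303 -0.3589  0.1376] rot deg [-179.982     0.0902   99.3989] F [ 0.5699 -0.4276 -0.3504] grip 0.0003039357580786103 q [-0.9012  0.1896  1.7325 -0.0011  1.2182 -1.0649]
[-0.0012  0.1608  0.1195] [-0.0002  0.001  -0.0178]
t 12.5 pos [ 0.3303 -0.3589  0.1376] rot deg [-179.982     0.0902   99.3989] F [ 0.5699 -0.4276 -0.3504] grip 0.0003039357580786103 q [-0.9012  0.1896  1.7325 -0.0011  1.2182 -1.0649]
[-0.0004  0.1908  0.1195] [-0.0002  0.001  -0.0178]
t 12.5 pos [ 0.3303 -0.3589  0.1376] rot deg [-179.982     0.0902   99.3989] F [ 0.5699 -0.4276 -0.3504] grip 0.0003039357580786103 q [-0.9012  0.1896  1.7325 -0.0011  1.2182 -1.0649]
[-0.0001  0.2012  0.1195] [-0.0002  0.001  -0.0178]
```

```bash
python3 -m jog '[[0,0.04,0,0,0,-0.01,-1],[0,0.08,0,0,0,-0.018,-1],[0,0.12,0,0,0,-0.018,-1],[0,0.14,0.03,0,0,-0.018,-1],[0,0.15,0.06,0,0,-0.018,-1],[0,0.16,0.09,0,0,-0.018,-1],[0,0.16,0.11,0,0,-0.018,-1],[0,0.16,0.1195,0,0,-0.018,-1],[0,0.17,0.1195,0,0,-0.018,-1],[0,0.18,0.1195,0,0,-0.018,-1],[0,0.186,0.1195,0,0,-0.018,-1],[0,0.188,0.1195,0,0,-0.018,-1],[0,0.188,0.1195,0,0,-0.018,-1]]'
python3 arc.py 19.5 .018 281
```

```text
time_s: 13.8
ee_pos: [0.5163, -0.3284, 0.0185]
eef_rot: [3.141, 0.002, 1.763]
force: [-1.2, 0.7, -0.1]
grip_width: 0.0004
t 13.8 pos [ 0.5163 -0.3284  0.0185] rot deg [179.9906   0.1222 101.0408] F [-1.1617  0.7379 -0.1079] grip 0.00044224160042426544 q [-0.6257  0.5883  1.4754 -0.0015  1.0762 -0.8177]
[-0.0004  0.0128  0.0005] [0.0001 0.0014 0.0005]
```

```bash
python3 -m jog '[[0,0.003,0,0,0,0,-1],[0,0.006,0,0,0,0,-1],[0,0.008,0,0,0,0,-1],[0,0.0095,0,0,0,0,-1],[0,0.0105,0,0,0,0,-1],[0,0.0115,0,0,0,0,-1],[0,0.0122,0,0,0,0,-1],[0,0.0128,0,0,0,0,-1],[0,0.0128,0,0,0,0,-1],[0,0.0128,0,0,0,0,-1]]'
python3 -m jog '[[0,-0.003,0,0,0,0,-1],[0,-0.008,0,0,0,0,-1],[0,-0.018,0,0,0,0,-1],[0,-0.03,0,0,0,0,-1],[0,-0.045,-0.01,0,0,0,-1],[0,-0.06,-0.04,0,0,0,-1],[0,-0.07,-0.08,0,0,0,-1],[0,-0.1,-0.11,0,0,0,-1],[0,-0.14,-0.12,0,0,0,-1],[0,-0.18,-0.12,0,0,0,-1],[0,-0.2,-0.12,0,0,0,-1],[0,-0.2,-0.12,0,0,0,-1]]'
python3 look.py 10
```

```text
time_s: 14.8
ee_pos: [0.5288, -0.3259, 0.0185]
eef_rot: [3.141, 0.002, 1.763]
force: [0.1, -0.3, 0.2]
grip_width: 0.0006
time_s: 16.0
ee_pos: [0.3301, -0.3644, 0.1388]
eef_rot: [3.141, 0.003, 1.761]
force: [0.2, -0.5, -0.1]
grip_width: 0.0006
```

View pics/side10d.png

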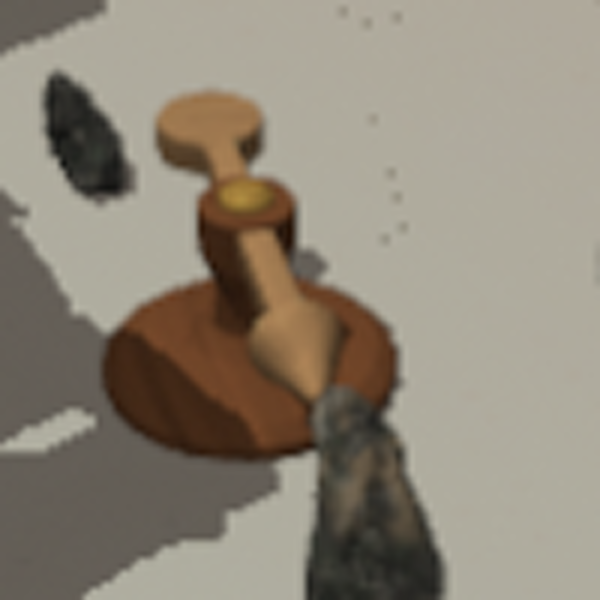

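View pics/top10d.png

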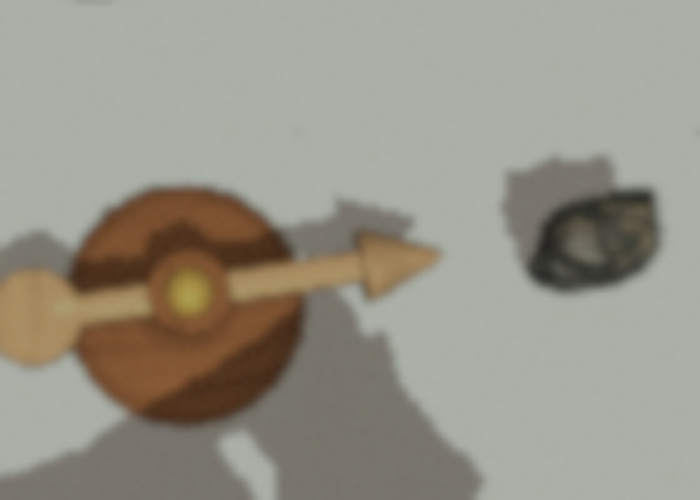

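View pics/top10.png

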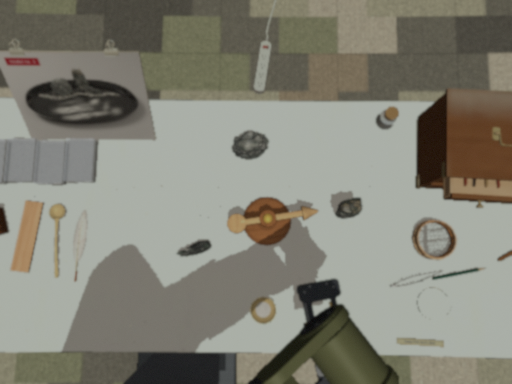

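```bash
python3 - <<'E'
from h import *
t=load('top10.png')
T=lambda x,y:(230+x/5,160+y/5)
tip=atz(t,*T(442,256),.069)[:2]; dd=atz(t,*T(32,318),.077)[:2]; cap=atz(t,*T(189,292),.086)[:2]
h=lambda a,b:np.degrees(np.arctan2(*(b-a)[::-1]))%360
print(h(dd,tip),h(cap,tip),h(dd,cap))
a=load('top0.png')['image'].astype(int);b=t['image'].astype(int)
print([abs(a-b)[y0:y1,x0:x1].max() for x0,y0,x1,y1 in((333,190,370,225),(228,125,275,163),(174,236,216,260))])
print('dark centroids',[ (np.argwhere(i[y0:y1,x0:x1].sum(2)<200).mean(0)) for i in (a,b) for x0,y0,x1,y1 in((333,190,370,225),(228,125,275,163),(174,236,216,260))])
print(status.get_obs()['joint_vel'])
E
```

```text
279.3825852082903 279.35116594122354 279.43413500108636
[np.int64(14), np.int64(15), np.int64(20)]
dark centroids [array([17.95686275, 14.37647059]), array([23.49811321, 18.98867925]), array([11.70353982, 22.65929204]), array([17.57894737, 12.90643275]), array([24.275, 17.05 ]), array([11.3880597 , 23.39303483])]
[ 0.02259988  0.01873966 -0.01563564  0.00030717  0.00254774  0.00338116]
```

```bash
python3 -m jog '[[0,0,0,0,0,0,-1],[0,0,0,0,0,0,-1],[0,0,0,0,0,0,-1]]'; python3 -c "
from station import ctrl; print(ctrl.hand_in())"
```

```text
time_s: 16.4
ee_pos: [0.3328, -0.3638, 0.1384]
eef_rot: [3.141, 0.002, 1.763]
force: [0.7, 0.8, 0.3]
grip_width: 0.0003
the job is handed in; nothing more can be done
None
```

The pointer now points at the middle of the tall stone, and the job was handed in at about 16.4 s with the hand well clear. I pushed the bare arm round about 115° with the shut fingertips. After a first retreat it was about 1.5° short, so I went back for one small nudge and retreated again.

**Last checks:**
- **Heading:** the top picture puts the pointer at 279.4°. The stone's middle lies at 279.3–279.9° by my estimates.
- **Stones:** comparing the first and last top pictures shows no movement of any of the three, only slight brightness differences.
- **Forces:** no push showed above the sensor noise of about 1 N.

**Disagreements:**
- **Fingertip height:** the side camera showed the fingertip about 35–40 mm higher than the reported TCP. I set the pushing height by the camera, and the finger met the bar as intended.
- **Pivot position in the side view:** it put the pivot about 10–15 mm further towards -y than the top view did. For the final heading I relied on the top view.

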